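# Close the draft shield of a lab balance and tare it

## Task

The dish is on the balance: with the fingertips, push the two glass side doors and the glass top lid of the draft shield fully shut by their blue tabs, without slamming them, and then, once all three are shut, press the round green tare key right down and let it come up again. Leave the dish on the pan, the flask, the vial and the mortar standing where they are.

Things in the scene. Friction and masses are not known exactly. Their poses are not given: they have to be found in the camera images.
- balance: White lab balance, fixed on the bench, 360 mm long (x) and 200 mm wide (y). Origin on the bench top under it; +x of the balance points from its front (low console with display and green key) to its rear, +y to its left, +z up. The base runs from x = -160 to +200 mm, its top (the console too) 65 mm above the bench. Doors and lid open to the rear (+x) and are pushed shut to the front (-x).
- shield_top (a point): Centre of the top of the glass draft shield as shut, at x = 40, y = 0, z = 202 mm of the balance frame. The shield stands on the base from x = -50 to +135 mm, 200 mm wide over the doors, its fixed front pane at x = -45 mm; behind it is a white column to x = 195 mm, 197 mm high.
- pan (a point): Centre of the top of the round dark steel weighing pan (90 mm across) inside the shield, at x = 45, y = 0, z = 77 mm of the balance frame. The dish stands on it.
- left_door (a joint): Left (+y) glass side door, slides along the balance's x: 0 m = fully shut against its front stop, growing as it opens to the rear, at most 0.100. It stays where it is left (about 1.2 N of friction, 0.2 kg, light damping).
- right_door (a joint): Right (-y) glass side door, like the left one: 0 = fully shut, up to 0.100 m open to the rear.
- lid (a joint): Glass top lid, slides along the balance's x: 0 = fully shut, up to 0.100 m open to the rear; same friction, 0.25 kg.
- left_tab (a point): Blue plastic push tab, on the outside of the left door, top front corner: 14 mm thick (balance x), 36 mm outwards (99 to 135 mm off the balance's middle), 36 mm high (162 to 198 mm above the bench); this point is the centre of the block. Moves with the door; shut, it lies at x = -43, y = +117, z = 180 mm of the balance frame. Clear space before, behind and outside it; push on its rear (+x) face.
- right_tab (a point): Blue plastic push tab, on the outside of the right door, mirror image of the left one; this point is the centre of the block. With the door shut it lies at x = -43, y = -117, z = 180 mm in the balance frame. Push on its rear (+x) face.
- lid_tab (a point): Blue plastic push tab, standing on the lid at the middle of its front edge: 14 mm thick (balance x), 70 mm wide (y), 24 mm high (202 to 226 mm above the bench); this point is the centre of the block. Moves with the lid; shut, it lies at x = -43, y = 0, z = 214 mm of the balance frame. Push on its rear (+x) face, above the lid's glass (top 202 mm above the bench).
- tare_key (a joint): Spring tare key: 0 m = up, 0.006 = right down. Starts to move at about 1.5 N, right down at 5 N, springs back. It counts as pressed beyond 0.004.
- tare_key_top (a point): Centre of the top face of the round green tare key, 26 mm across, in a grey collar 42 mm across on the console, at x = -125, y = -45 mm of the balance frame; its top is 87 mm above the bench (10 mm above the collar) and it moves straight down. The front pane of the shield, 200 mm high, stands 80 mm behind it: keep a wide gripper's body clear of it.
- dish: Loose white ceramic dish on the pan, 52 mm across, 22 mm high, origin under its middle. Leave it alone.
- flask: Loose conical glass flask with a black stopper, 72 mm across, 112 mm high, beside the balance, origin under its middle. Leave it alone.
- vial: Loose amber glass vial with a dark cap, 34 mm across, 85 mm high, origin under its middle. Leave it alone.
- mortar: Loose white mortar, 108 mm across, 55 mm high, with its pestle leaning in it up to 110 mm high (one body), beside the balance, origin under its middle. Leave it alone.

How it is judged (in metres and radians):
On the way, in this order (a step that is already met when the one before it is completed fails the run):
1. both side doors and the lid are fully shut (each within 4 mm) (value of joint each of left_door, right_door, lid below 0.004 m), for 0.2 s.
2. the tare key is pressed down (beyond 4 mm of its 6 mm) with everything shut (all of step 1 and value of joint tare_key above 0.004 m), for 0.03 s.
At the end, for the whole second after the job is handed in: Left door, right door and lid are each within 4 mm of fully shut, the tare key is up again (within 2 mm), the dish is on the pan within 10 mm of where it stood, and flask, vial and mortar stand upright and at rest within 15 mm of where they stood (all of step 1 and value of joint tare_key below 0.002 m and distance of dish from where it was at the start of the episode below 0.01 m and distance of each of flask, vial, mortar from where it was at the start of the episode below 0.015 m and angle between each of dish, flask, vial, mortar's own z axis and vertical below 0.15 rad and linear speed of each of dish, flask, vial, mortar below 0.02 m/s); the robot touches nothing.
It fails at once if the tare key is pressed while a door or the lid is still open (more than 6 mm) (value of joint tare_key above 0.003 m and value of joint any of left_door, right_door, lid above 0.006 m).
It fails at once if a door or the lid is slammed (slides faster than 0.5 m/s) (velocity of joint any of left_door, right_door, lid below -0.5 m/s).
It fails at once if the dish is moved or lifted more than 10 mm (distance of dish from where it was at the start of the episode above 0.01 m).
It fails at once if the flask, vial or mortar is moved or lifted more than 15 mm (distance of any of flask, vial, mortar from where it was at the start of the episode above 0.015 m).
It fails at once if the flask, vial, mortar or dish is tipped (angle between any of dish, flask, vial, mortar's own z axis and vertical above 0.35 rad).
It also fails if it takes over 58 s, if anything falls off the work surface, if the arm or the gripper's body presses on something with over 40 N, if the wrist force passes 120 N, or if a joint passes its speed limit or range.

## Robot

A 6-joint arm with a two-finger parallel gripper is mounted at the origin on the work surface. World frame = base frame: x ahead of the robot, y to its left, z up, the work surface at z = 0. Lengths are in mm, angles in rad, forces in N, time in s.
With the tool pointing down it reaches from about 275 to 750 mm from the base axis. Payload 10.2 kg.
Tool frame: the origin (TCP) lies on the centre line of the jaws, within the pads' length; the fingertips stand 8 mm ahead of it and the grasp point (between the pads) lies 11 mm behind it; x points along the fingers, y is the direction in which the jaws open and shut, and the axes are right-handed (so a half turn about x gives the same grasp; the last joint's range is limited). The gripper opens to 85 mm and grips with 20 to 120 N. Pads are 22 mm wide; open, the fingers measure 114 mm over their backs; the gripper's body (76 mm by 85 mm) begins 54 mm behind the grasp point. The pads swing forward as they close: fully open they stand 13 mm farther back than shut.
Start: joints at [-0.223, 0.313, 1.498, -0, 1.331, -0.223], TCP at [525.006, -0.014, 239.294] pointing down, gripper open.
Joint ranges: [-2.94, 2.94], [-0.97, 2.17], [0.19, 2.56], [-1.23, 4.37], [0.02, 3.11], [-2.88, 2.88]. Speed limits (rad/s): [2.39, 2.39, 3.01, 3.14, 3.14, 3.14].

## Interface

Orientations are given as a unit quaternion [w, x, y, z].
In Python, from rig import ctrl, vision, workorder gives the robot as it stands. The module is installed in compiled form; this text tells all that it offers.
- The arm moves only by the shell command python3 -m jog 'ROWS' [OPENING] [FORCE]. ROWS is JSON, a list that holds one entry, the list of rows, each a list of 6 numbers: the shift along the tool's x, y, z in m, then the turn, a rotation vector about the tool's x, y, z in rad. A call has 1 to 12 rows; each row shifts and turns the commanded pose from where the row before left it, along the tool's axes as they then stand; what a row does not reach is not made up. A row lasts 1/8 s, in which the tool goes at most 62.5 mm and 10.7 degrees, less where a joint would pass 70% of its speed; a pose out of reach is approached as far as the arm can. A call is refused whole if a number of a shift passes 0.0625 or a number of a turn 0.188, either way. A call with a gripper value outside its range is refused whole. OPENING is the closure in counts, from 0 (fully open) to 255 (shut), set as the call begins (- or left out, the last holds). The fingers move at their own pace and stop on an object; FORCE is the grip in N (left out, the last holds). Time passes only in rows, so rows that do not move let the fingers close. It gives the time, the measured TCP pose, the force and the opening at its end, in the units of the state.
- ctrl.sense(): the state, without advancing time (a new reading comes with each control period).
- vision.capture(name): name is "scene" or "side" or "wrist"; returns a dict with "image" (420x560x3 uint8, red, green, blue), "mtx" (3x3 intrinsics, pixels), "k1" (the pictures are not rectified: a ray, as slopes to the right and down, at radius r is drawn at 1 + k1 r^2 times it, then the intrinsics apply), "R" (3x3) and "t" (3): a world point X has camera coordinates R X + t; the wrist camera has in their place "hand_eye" (4x4, takes a point from camera to tool coordinates, whose origin is the TCP and whose axes are the tool frame's). Camera axes: x right, y down, z forward; pixel columns grow to the right and rows downward; lengths in mm; the calibration is good to about 2 mm. A picture is of the moment at which its call begins: read the wrist's pose just before it. There is no depth.
- workorder.finish_job(): hands the job in, once; it reports no verdict.
The state is a dict: "time_s": time; "joints": joint angles; "dq": joint speeds; "tau": joint torques, N m; "eef_pos": TCP position; "ee_rot": TCP orientation; "force": force on the tool from outside, world axes, zero at the start; "wrist_torque": the same for the moment, N m; "grip_width": opening from 0.0 (shut) to 1.0 (fully open).
Only numpy, scipy, OpenCV 4.12 (cv2) and the standard library are available. Lean on these libraries where they do the work, as an engineer would, in place of code of your own. Each camera call takes 0.05 s, during which the arm holds its last target.

## Working session

There is one attempt and no reset: what is moved stays moved. The work goes in short steps, Python scripts to look and compute and a shell command to move; the robot and the scene stay as the last step left them, time stands still between calls to the robot, and variables do not carry over. Pictures are saved under pics/ and viewed, and the job is handed in when it is done.

```bash
mkdir -p pics; cat > h.py <<'E'
import numpy as np, cv2
from rig import ctrl, vision, workorder
def snap(n,f):
    c=vision.capture(n); cv2.imwrite('pics/'+f,cv2.cvtColor(c['image'],cv2.COLOR_RGB2BGR)); 
    import pickle; pickle.dump(c,open('pics/'+f+'.pkl','wb')); return c
E
python3 - <<'E'
from h import *
s=ctrl.sense(); print(s)
for n in('scene','side','wrist'):
    c=snap(n,n+'0.png'); print({k:v for k,v in c.items() if k!='image'})
E
```

```text
{'time_s': 0.0, 'joints': array([-2.23408058e-01,  3.13439420e-01,  1.49846460e+00, -2.23712436e-05,
        1.33101076e+00, -2.23454012e-01]), 'dq': array([-0.00153517,  0.00056555,  0.00015281, -0.00015187, -0.00183552,
       -0.00019965]), 'tau': array([-5.78409599e-04, -4.12261176e+01, -2.59742296e+01, -3.58453699e-04,
        4.11797926e-03, -1.23038126e-05]), 'eef_pos': array([5.24738755e+02, 3.74474709e-02, 2.38730132e+02]), 'ee_rot': array([ 0.49962125,  0.49973149,  0.50040417, -0.50024265]), 'force': array([-0.43544272,  0.32270774,  0.04362569]), 'wrist_torque': array([ 0.02086789,  0.00310045, -0.01881804]), 'grip_width': 0.9962264509662913}
{'mtx': array([[381.75440231,   0.        , 275.58138848],
       [  0.        , 381.75440231, 211.8731046 ],
       [  0.        ,   0.        ,   1.        ]]), 'k1': 0.022188725318156126, 'R': array([[-0.06879409,  0.99756872, -0.01113688],
       [ 0.86237801,  0.05385121, -0.50339271],
       [-0.50156908, -0.04423464, -0.86398597]]), 't': array([ -11.93587946, -432.43046258, 1283.25027382])}
{'mtx': array([[509.148775  ,   0.  
[... 210 characters left out ...]
     [-0.37001322, -0.367034  , -0.85344962],
       [ 0.60473269,  0.60222537, -0.52117461]]), 't': array([-366.70489383,  373.92761138,  924.32513789])}
{'mtx': array([[337.26677346,   0.        , 280.99715471],
       [  0.        , 337.26677346, 210.34687605],
       [  0.        ,   0.        ,   1.        ]]), 'k1': -0.022899372890903328, 'hand_eye': array([[-4.42459830e-04, -2.98480899e-01,  9.54415506e-01,
        -1.35419339e+02],
       [ 9.99999900e-01, -7.04232414e-05,  4.41568469e-04,
        -1.99636512e-01],
       [-6.45867199e-05,  9.54415606e-01,  2.98480900e-01,
        -7.65889279e+01],
       [ 0.00000000e+00,  0.00000000e+00,  0.00000000e+00,
         1.00000000e+00]])}
```

View pics/scene0.png

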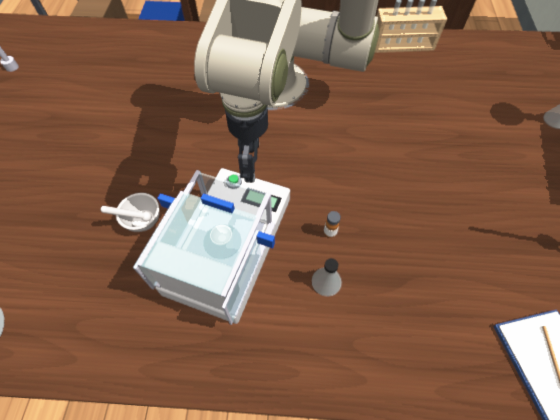

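View pics/side0.png

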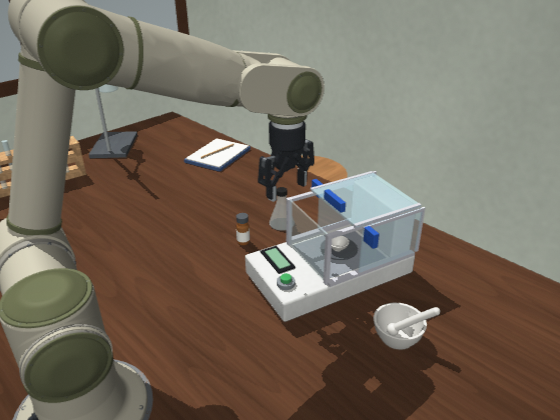

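View pics/wrist0.png

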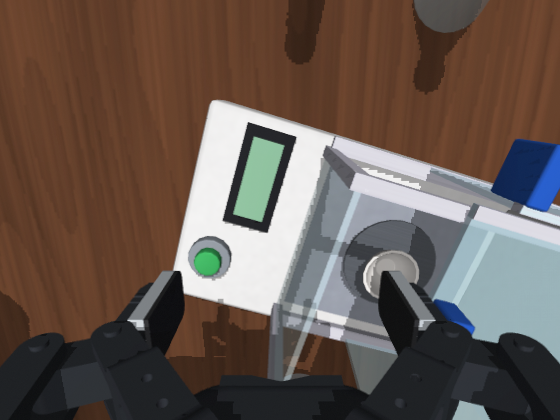

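```bash
cat >> h.py <<'E'
import pickle
from scipy.spatial.transform import Rotation as Rn
def cam(f,s=None):
    c=pickle.load(open('pics/'+f+'.pkl','rb'))
    if 'R' not in c:
        H=c['hand_eye']; q=s['ee_rot']; Rt=Rn.from_quat([q[1],q[2],q[3],q[0]]).as_matrix()
        Rw=Rt@H[:3,:3]; tw=Rt@H[:3,3]+s['eef_pos']; c['R']=Rw.T; c['t']=-Rw.T@tw
    return c
def proj(c,X):
    p=np.atleast_2d(X)@np.asarray(c['R']).T+c['t']; p=p[:,:2]/p[:,2:]; r2=(p**2).sum(1,keepdims=True); p=p*(1+c['k1']*r2)
    return p@np.diag(np.diag(c['mtx'])[:2])+c['mtx'][:2,2]
def ray(c,u):
    K=c['mtx']; p=(np.array(u,float)-K[:2,2])/np.diag(K)[:2]; q=p.copy()
    for _ in range(10): q=p/(1+c['k1']*(q@q))
    d=c['R'].T@np.append(q,1); o=-c['R'].T@c['t']; return o,d/np.linalg.norm(d)
def atz(c,u,z):
    o,d=ray(c,u); return o+d*(z-o[2])/d[2]
def blobs(img,col,mina=15):
    h=cv2.cvtColor(img,cv2.COLOR_RGB2HSV)
    m=cv2.inRange(h,(110,150,60),(128,255,255)) if col=='b' else cv2.inRange(h,(55,150,60),(75,255,255))
    n,l,st,ce=cv2.connectedComponentsWithStats(m)
    return [(st[i].tolist(),ce[i].round(1).tolist()) for i in range(1,n) if st[i][4]>mina]
E
python3 - <<'E'
from h import *
s=ctrl.sense(); pickle.dump(s,open('s0.pkl','wb'))
for n in('scene','side','wrist'):
    c=cam(n+'0.png',s)
    for k in 'bg': print(n,k,blobs(c['image'],k))
    i=cv2.imread('pics/%s0.png'%n)
    x,y=dict(scene=(100,160),side=(230,170),wrist=(170,90))[n]
    cv2.imwrite('pics/z%s0.png'%n,cv2.resize(i[y:y+170 if n!='wrist' else 420,x:x+220 if n!='wrist' else 560],None,fx=3 if n!='wrist' else 1.8,fy=3 if n!='wrist' else 1.8,interpolation=cv2.INTER_CUBIC))
E
```

```text
scene b [([139, 2, 45, 18, 683], [161.7, 10.8]), ([158, 194, 16, 14, 91], [164.8, 200.9]), ([201, 194, 33, 18, 161], [217.7, 204.4]), ([257, 232, 17, 16, 121], [265.4, 240.7])]
scene g [([229, 176, 9, 6, 41], [233.2, 178.5])]
side b [([312, 179, 10, 8, 51], [315.5, 182.4]), ([325, 190, 20, 22, 239], [334.6, 200.5]), ([364, 226, 15, 22, 232], [370.8, 236.6])]
side g []
wrist b [([491, 139, 69, 72, 3380], [530.5, 174.2]), ([434, 300, 40, 35, 521], [453.9, 314.5])]
wrist g [([194, 248, 27, 27, 553], [207.4, 261.1])]
```

View pics/zscene0.png

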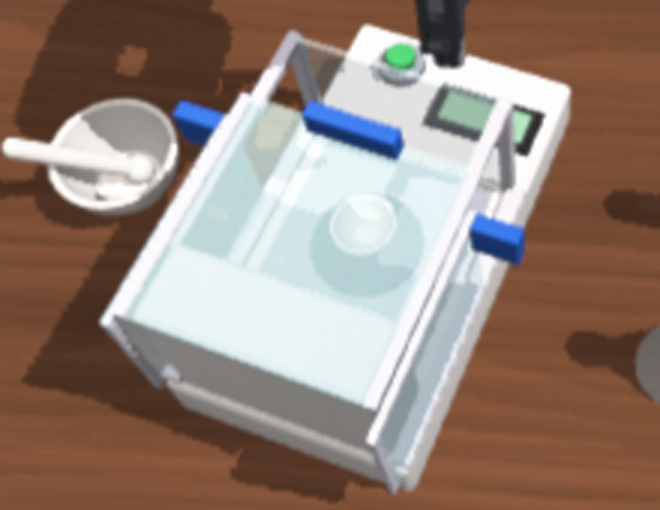

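View pics/zside0.png

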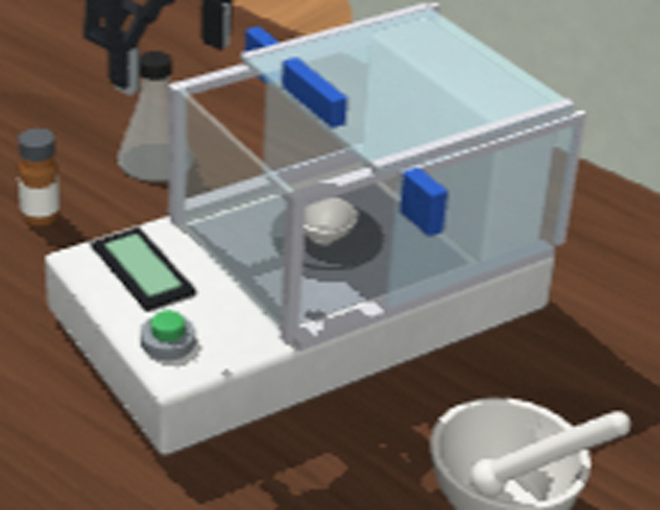

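```bash
cat > fit.py <<'E'
from h import *
from scipy.optimize import least_squares
s=pickle.load(open('s0.pkl','rb'))
C={n:cam(n+'0.png',s) for n in('scene','side','wrist')}
B=lambda p,b: np.array([p[0],p[1],0])+np.atleast_2d(b)@Rn.from_euler('z',p[2]).as_matrix().T
obs=[('scene',(-125,-45,87),(233.5,178.4)),('scene',(-160,100,65),(290,189.3)),('scene',(-160,-100,65),(221.7,168.3)),
('side',(-125,-45,87),(286.3,278)),('side',(-160,100,65),(245.7,255.7)),('side',(-160,-100,65),(284.3,304.3)),('side',(200,-100,65),(414.3,254)),
('wrist',(-125,-45,87),(207.4,261.1)),('wrist',(-160,100,65),(213,100))]
def hullc(c,X):
    h=cv2.convexHull(proj(c,X).astype(np.float32)); m=cv2.moments(h); return np.array([m['m10'],m['m01']])/m['m00']
def box(c,hs): return np.array([[c[0]+a*hs[0],c[1]+b*hs[1],c[2]+d*hs[2]] for a in(-1,1) for b in(-1,1) for d in(-1,1)])
tabs=[(3,(-43,117,180),(7,18,18),{'scene':(265.4,240.2)}),(4,(-43,-117,180),(7,18,18),{'side':(371,236.8)}),(5,(-43,0,214),(7,35,12),{'scene':(217.7,204),'side':(334.7,200.5)})]
def res(p,det=False):
    r=[]
    for n,b,u in obs: r.append(proj(C[n],B(p,b))[0]-u)
    for k,c,h,us in tabs:
        for n,u in us.items(): r.append(hullc(C[n],B(p,box((c[0]+p[k],c[1],c[2]),h)))-u)
    return np.array(r) if det else np.concatenate(r)
if __name__=='__main__':
    f=least_squares(res,[620,-60,-.4,60,60,60],loss='soft_l1',x_scale=[10,10,.1,10,10,10])
    np.save('p.npy',f.x); print(f.x.round(3)); print(res(f.x,True).round(1))
    p=f.x
    for nm,b in [('key',(-125,-45,87)),('ltab',(-43+p[3],117,180)),('rtab',(-43+p[4],-117,180)),('lid',(-43+p[5],0,214))]: print(nm,B(p,b)[0].round(1))
    for n in C:
        i=cv2.imread('pics/%s0.png'%n)
        for k,c,h,us in tabs:
            hh=cv2.convexHull(proj(C[n],B(p,box((c[0]+p[k],c[1],c[2]),h))).astype(np.float32)); cv2.polylines(i,[hh.astype(int)],1,(0,255,255),1)
        for b in [((-160,-100,65),(200,-100,65),(200,100,65),(-160,100,65)),((-50,-100,202),(135,-100,202),(135,100,202),(-50,100,202))]:
            cv2.polylines(i,[proj(C[n],B(p,b)).astype(int)],1,(0,0,255),1)
        cv2.imwrite('pics/f%s.png'%n,cv2.resize(i[100:420] if n!='wrist' else i,None,fx=1.4,fy=1.4))
    # objects on bench: bottoms
E
python3 fit.py
```

```text
[ 5.90622e+02 -5.85040e+01 -2.86000e-01  6.00000e+01  6.89390e+01
  6.02080e+01]
[[ -1.    0.5]
 [  0.1  -0.4]
 [ -1.9  -0.5]
 [  0.3  -1.9]
 [ -1.1  -1.8]
 [  0.4  -0.3]
 [  2.1   0.3]
 [  2.8   3.3]
 [  0.1  -1.8]
 [  5.8 -13.6]
 [ -5.3   2. ]
 [  0.7  -1.8]
 [ -2.    0.8]]
key [458.  -66.5  87. ]
ltab [639.9  49.  180. ]
rtab [ 582.6 -178.1  180. ]
lid [607.1 -63.4 214. ]
```

```bash
sed -i "s/loss='soft_l1'/loss='soft_l1',diff_step=1e-3/" fit.py; python3 fit.py
```

```text
[ 5.89542e+02 -5.82380e+01 -2.89000e-01  9.44730e+01  8.42680e+01
  6.61550e+01]
[[-0.7  0.1]
 [ 0.4 -0.5]
 [-1.5 -0.8]
 [-0.3 -1.8]
 [-1.5 -1.8]
 [-0.4 -0.2]
 [ 1.9  0.6]
 [ 1.6  2.5]
 [-0.6 -2.7]
 [-0.1 -0. ]
 [ 0.1  0.2]
 [-0.3  0.1]
 [-0.2  0.3]]
key [456.9 -65.7  87. ]
ltab [672.2  39.2 180. ]
rtab [ 595.7 -182.1  180. ]
lid [611.7 -64.8 214. ]
```

View pics/fside.png

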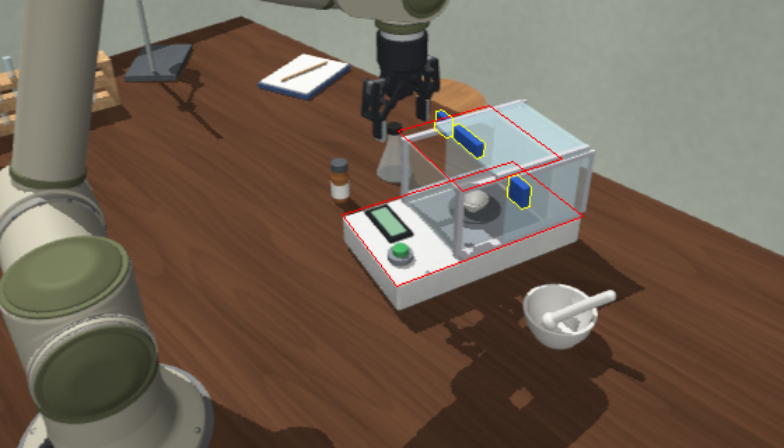

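View pics/fscene.png

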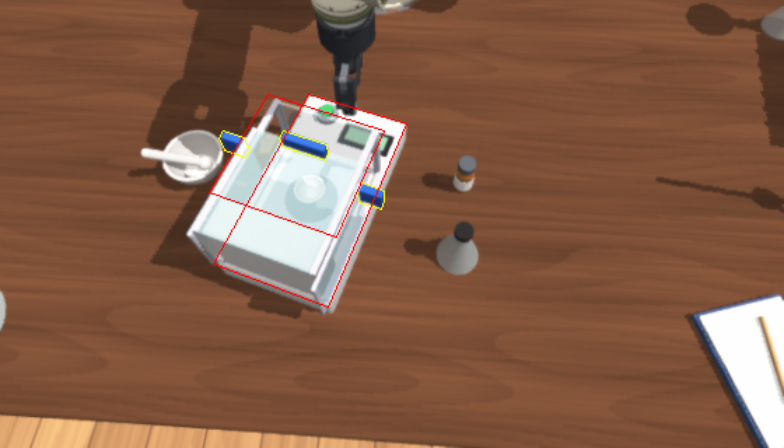

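View pics/fwrist.png

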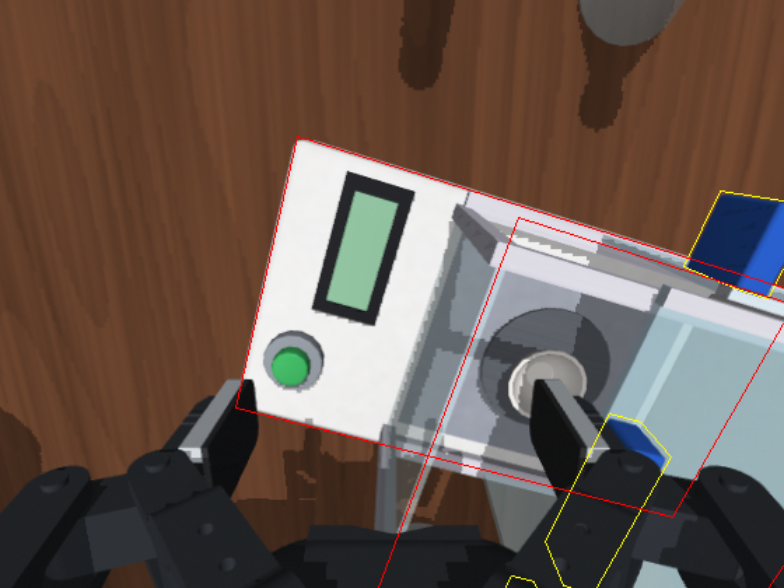

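```bash
cat >> h.py <<'E'
P=np.load('p.npy')
def state():
    s=ctrl.sense(); q=s['ee_rot']; Rt=Rn.from_quat([q[1],q[2],q[3],q[0]])
    b=Rn.from_euler('z',-P[2]).apply(s['eef_pos']-[P[0],P[1],0])
    print('t',round(s['time_s'],2),'bal',b.round(1),'F',Rn.from_euler('z',-P[2]).apply(s['force']).round(1),'grip',round(s['grip_width'],2))
    print('tool axes in balance:\n',(Rn.from_euler('z',-P[2])*Rt).as_matrix().round(3).T)
    return s,b
E
python3 -c "
from h import *
state()"
python3 -m jog '[[[-0.03,0,0,0.145,0,0],[-0.01,0,0,0.144,0,0],[0,0,0,0,0,0],[0,0,0,0,0,0]]]' 255 40
python3 -c "
from h import *
state();snap('side','side1.png');snap('wrist','wrist1.png')"
```

```text
t 0.15 bal [-78.7  37.4 238.9] F [-0.7 -0.2 -0.2] grip 1.0
tool axes in balance:
 [[-0.001 -0.    -1.   ]
 [ 0.958  0.285 -0.001]
 [ 0.285 -0.958 -0.   ]]
time_s: 0.65
eef_pos: [524.7, 0.0, 278.5]
ee_rot: [-0.423, -0.566, -0.424, 0.567]
force: [0.4, 0.3, -0.6]
grip_width: 0.143
t 0.65 bal [-78.7  37.4 278.5] F [ 0.3  0.4 -0.6] grip 0.14
tool axes in balance:
 [[-0.001 -0.    -1.   ]
 [ 1.     0.003 -0.001]
 [ 0.003 -1.     0.   ]]
```

```bash
python3 -m jog '[[[0,0.03,0.009,0,0,0],[0,0.03,0.009,0,0,0],[0,0.03,0.009,0,0,0],[0,0.03,0.01,0,0,0],[0,0.03,0,0,0,0],[0,0,0,0,0,0],[0,0,0,0,0,0]]]'
python3 -c "
from h import *
s,b=state();c=snap('side','side1.png');pickle.dump(s,open('s1.pkl','wb'));snap('wrist','wrist1.png')
for d in (0,8,21): print(d,proj(c,s['eef_pos']-[0,0,d]).round(1))
i=cv2.imread('pics/side1.png');cv2.imwrite('pics/zside1.png',cv2.resize(i[80:270,230:450],None,fx=3,fy=3))"
```

```text
time_s: 1.62
eef_pos: [657.8, -77.9, 279.0]
ee_rot: [-0.423, -0.566, -0.423, 0.567]
force: [0.0, 0.3, -0.4]
grip_width: -0.002
t 1.62 bal [ 71.    0.6 279. ] F [-0.1  0.3 -0.4] grip -0.0
tool axes in balance:
 [[-0.001  0.    -1.   ]
 [ 1.     0.001 -0.001]
 [ 0.001 -1.    -0.   ]]
0 [[353.6 170. ]]
8 [[353.4 173.2]]
21 [[353.  178.3]]
```

View pics/zside1.png

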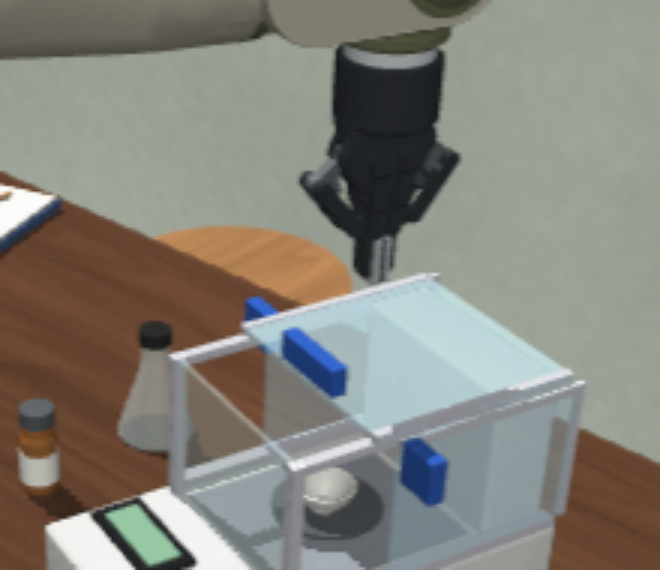

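View pics/wrist1.png

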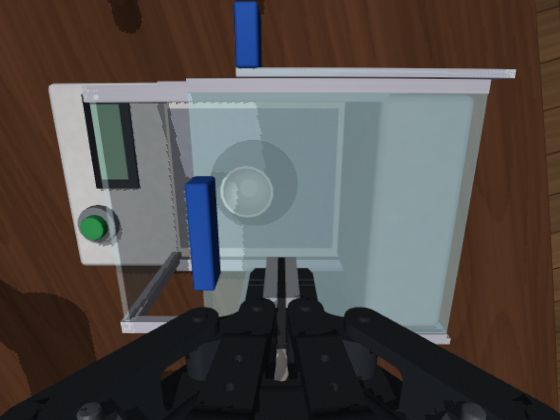

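```bash
python3 -m jog '[[[0.03,0,0,0,0,0],[0.02,0,0,0,0,0],[0.01,0,0,0,0,0],[0,-0.01,0,0,0,0],[0,-0.01,0,0,0,0],[0,-0.01,0,0,0,0],[0,-0.01,0,0,0,0],[0,-0.01,0,0,0,0],[0,-0.01,0,0,0,0],[0,-0.01,0,0,0,0],[0,0,0,0,0,0]]]'
python3 -c "
from h import *
s,b=state();snap('side','side2.png')"
```

```text
time_s: 3.1
eef_pos: [590.5, -58.0, 219.4]
ee_rot: [-0.423, -0.567, -0.423, 0.567]
force: [-0.2, -0.6, 0.6]
grip_width: -0.0
t 3.1 bal [  0.8   0.5 219.4] F [-0.1 -0.6  0.6] grip -0.0
tool axes in balance:
 [[-0.001 -0.    -1.   ]
 [ 1.     0.    -0.001]
 [ 0.    -1.     0.   ]]
```

View pics/side2.png

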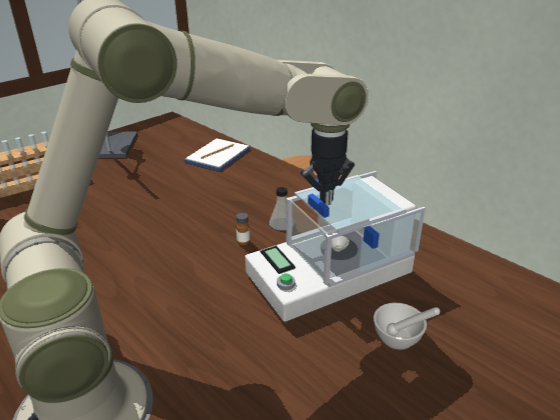

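```bash
python3 -m jog '[[[0,-0.008,0,0,0,0],[0,-0.008,0,0,0,0],[0,-0.003,0,0,0,0],[0,-0.003,0,0,0,0],[0,0,0,0,0,0]]]'
python3 -c "
from h import *
s,b=state()"; python3 -m jog '[[[0,-0.002,0,0,0,0],[0,-0.002,0,0,0,0],[0,0,0,0,0,0]]]'
python3 -c "
from h import *
s,b=state();c=snap('side','side3.png');print(blobs(c['image'],'b'))"
```

```text
time_s: 3.78
eef_pos: [569.9, -51.9, 219.3]
ee_rot: [-0.423, -0.567, -0.423, 0.567]
force: [-0.7, -0.1, 0.9]
grip_width: -0.001
t 3.77 bal [-20.7   0.5 219.3] F [-0.6 -0.3  0.9] grip -0.0
tool axes in balance:
 [[-0.  0. -1.]
 [ 1.  0. -0.]
 [ 0. -1. -0.]]
time_s: 4.15
eef_pos: [566.1, -50.8, 219.3]
ee_rot: [-0.423, -0.567, -0.423, 0.567]
force: [0.2, 0.3, -0.1]
grip_width: 0.002
t 4.15 bal [-24.6   0.4 219.3] F [ 0.1  0.3 -0.1] grip 0.0
tool axes in balance:
 [[-0.  0. -1.]
 [ 1.  0. -0.]
 [ 0. -1. -0.]]
[([299, 197, 20, 23, 249], [308.8, 207.7]), ([364, 226, 15, 22, 228], [370.7, 236.6])]
```

```bash
python3 -c "
from fit import *
for o in (0,5,10,15): print(o,hullc(C['side'],B(P,box((-43+o,0,214),(7,35,12)))))"
python3 -m jog '[[[0,-0.002,0,0,0,0],[0,-0.002,0,0,0,0],[0,0,0,0,0,0]]]'
python3 -c "
from h import *
s,b=state()"
python3 -m jog '[[[0,-0.002,0,0,0,0],[0,-0.002,0,0,0,0],[0,0,0,0,0,0]]]'
python3 -c "
from h import *
s,b=state();c=snap('side','side4.png');print(blobs(c['image'],'b'))"
```

```text
0 [309.22908971 208.19019153]
5 [311.18404576 207.61545095]
10 [313.13186803 207.04280332]
15 [315.07264353 206.4722457 ]
time_s: 4.58
eef_pos: [565.3, -50.7, 219.6]
ee_rot: [0.425, 0.569, 0.42, -0.565]
force: [20.6, -3.9, -7.8]
grip_width: -0.0
t 4.58 bal [-25.3   0.3 219.6] F [20.9  2.1 -7.8] grip -0.0
tool axes in balance:
 [[ 0.01   0.001 -1.   ]
 [ 1.    -0.001  0.01 ]
 [-0.001 -1.    -0.001]]
time_s: 4.95
eef_pos: [564.9, -50.6, 219.9]
ee_rot: [0.428, 0.572, 0.417, -0.562]
force: [41.4, -7.5, -17.0]
grip_width: -0.002
t 4.95 bal [-25.8   0.3 219.9] F [ 41.8   4.6 -17. ] grip -0.0
tool axes in balance:
 [[ 0.02   0.001 -1.   ]
 [ 1.    -0.001  0.02 ]
 [-0.001 -1.    -0.001]]
[([299, 197, 20, 23, 248], [308.7, 207.8]), ([364, 226, 15, 22, 231], [370.8, 236.5])]
```

```bash
python3 -m jog '[[[0,0.015,0,0,0,0],[-0.02,0.015,0,0,0,0],[-0.02,0.025,-0.03,0,0,0],[0,0.03,-0.03,0,0,0],[0,0.03,-0.03,0,0,0],[0,0.008,-0.03,0,0,0],[0,0,0,0,0,0],[0,0,0,0,0,0]]]'
python3 -c "
from h import *
s,b=state();pickle.dump(s,open('s5.pkl','wb'));c=snap('scene','scene5.png');print(blobs(c['image'],'b'));snap('wrist','wrist5.png');c=snap('side','side5.png');print(blobs(c['image'],'b'))"
```

```text
time_s: 6.0
eef_pos: [710.3, 30.9, 259.2]
ee_rot: [-0.423, -0.567, -0.423, 0.567]
force: [0.2, -0.4, 0.3]
grip_width: 0.0
t 6.0 bal [ 90.4 119.9 259.2] F [ 0.3 -0.3  0.3] grip 0.0
tool axes in balance:
 [[-0. -0. -1.]
 [ 1. -0. -0.]
 [-0. -1.  0.]]
[([139, 2, 45, 18, 681], [161.7, 10.8]), ([158, 194, 16, 14, 117], [164.7, 200.1]), ([264, 234, 10, 14, 71], [269.0, 241.6])]
[([312, 179, 10, 8, 51], [315.5, 182.4]), ([299, 197, 20, 23, 245], [308.6, 207.8]), ([364, 226, 15, 22, 230], [370.8, 236.7])]
```

View pics/wrist5.png

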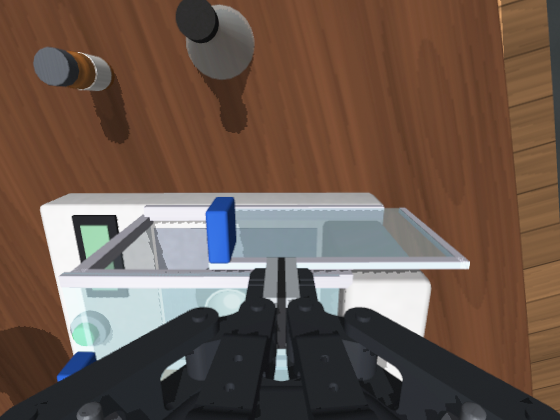

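View pics/scene5.png

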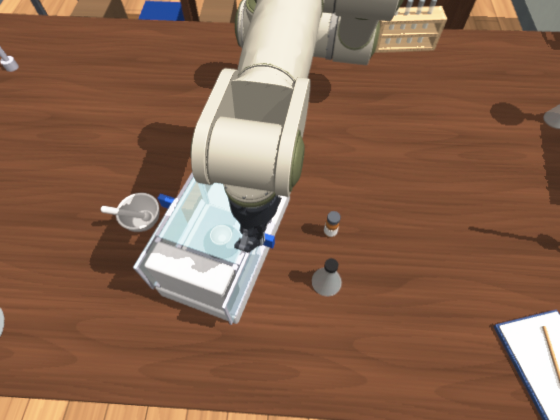

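```bash
python3 -c "
from h import *
s=pickle.load(open('s5.pkl','rb'));c=cam('wrist5.png',s)
i=c['image'][170:290,180:300];cv2.imwrite('pics/zw5.png',cv2.resize(i[...,::-1],None,fx=5,fy=5,interpolation=cv2.INTER_CUBIC))
Ri=Rn.from_euler('z',-P[2])
for u in [(208,262),(235,262),(229,262),(212,198),(235,197)]: print(u,Ri.apply(atz(c,u,198)-[P[0],P[1],0]).round(1))
"
```

```text
(208, 262) [ 43.2 100.1 198. ]
(235, 262) [ 60.6 100.2 198. ]
(229, 262) [ 56.8 100.2 198. ]
(212, 198) [ 48.4 142.7 198. ]
(235, 197) [ 62.4 143.4 198. ]
```

View pics/zw5.png

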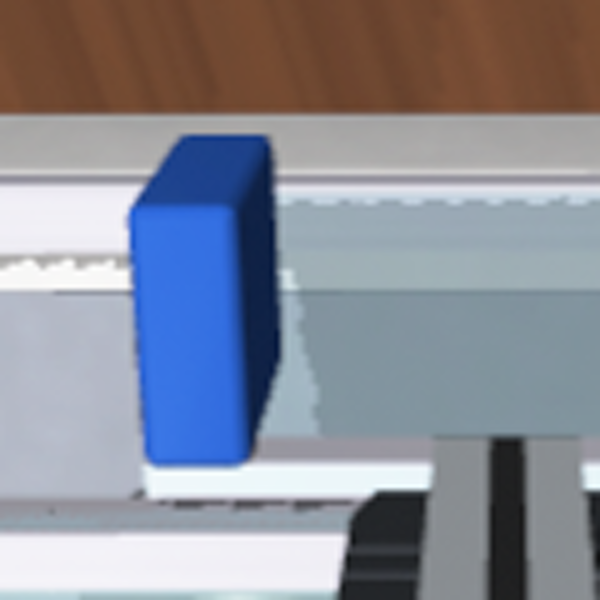

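```bash
python3 -m jog '[[[0.03,0,0,0,0,0],[0.03,0,0,0,0,0],[0.018,0,0,0,0,0],[0,-0.01,0,0,0,0],[0,-0.01,0,0,0,0],[0,-0.01,0,0,0,0],[0,-0.01,0,0,0,0],[0,-0.01,0,0,0,0],[0,-0.01,0,0,0,0],[0,-0.01,0,0,0,0],[0,-0.01,0,0,0,0],[0,0,0,0,0,0]]]'
python3 -c "
from h import *
s,b=state();snap('side','side6.png');snap('wrist','wrist6.png')"
```

```text
time_s: 7.65
eef_pos: [633.4, 54.4, 181.6]
ee_rot: [0.423, 0.567, 0.423, -0.567]
force: [-0.4, -0.1, -0.1]
grip_width: -0.001
t 7.65 bal [  9.9 120.5 181.6] F [-0.3 -0.2 -0.1] grip -0.0
tool axes in balance:
 [[-0.  0. -1.]
 [ 1.  0. -0.]
 [ 0. -1. -0.]]
```

View pics/wrist6.png

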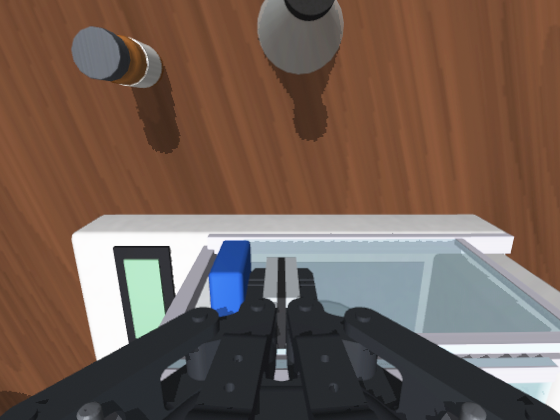

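```bash
python3 -m jog '[[[0,-0.01,0,0,0,0],[0,-0.01,0,0,0,0],[0,-0.006,0,0,0,0],[0,-0.003,0,0,0,0],[0,-0.003,0,0,0,0],[0,0,0,0,0,0]]]'
python3 -c "
from h import *
s,b=state()"
python3 -m jog '[[[0,-0.002,0,0,0,0],[0,-0.002,0,0,0,0],[0,0,0,0,0,0]]]'
python3 -c "
from h import *
s,b=state()"
```

```text
time_s: 8.5
eef_pos: [603.1, 63.4, 181.3]
ee_rot: [-0.423, -0.567, -0.423, 0.567]
force: [0.7, -0.4, -0.8]
grip_width: 0.0
t 8.5 bal [-21.7 120.5 181.3] F [ 0.7 -0.2 -0.8] grip 0.0
tool axes in balance:
 [[-0.  0. -1.]
 [ 1.  0. -0.]
 [ 0. -1. -0.]]
time_s: 8.88
eef_pos: [600.1, 64.3, 181.3]
ee_rot: [0.423, 0.567, 0.422, -0.566]
force: [6.0, -0.5, -1.1]
grip_width: -0.003
t 8.88 bal [-24.8 120.4 181.3] F [ 5.9  1.2 -1.1] grip -0.0
tool axes in balance:
 [[ 0.002  0.    -1.   ]
 [ 1.    -0.     0.002]
 [-0.    -1.    -0.   ]]
```

```bash
python3 -m jog '[[[0,-0.002,0,0,0,0],[0,0,0,0,0,0]]]'
python3 -c "
from h import *
s,b=state()"
python3 -m jog '[[[0,0.015,0,0,0,0],[-0.03,0.015,0,0,0,0],[-0.03,0.02,0.0,0,0,0],[-0.018,0.03,0,0,0,0],[0,0.028,0.04,0,0,0],[0,0,0.05,0,0,0],[0,0,0.05,0,0,0],[0,0,0.05,0,0,0],[0,0,0.05,0,0,0],[0,0,0,0,0,0],[0,0,0,0,0,0]]]'
python3 -c "
from h import *
s,b=state();pickle.dump(s,open('s7.pkl','wb'));c=snap('scene','scene7.png');print(blobs(c['image'],'b'));c=snap('wrist','wrist7.png');print(blobs(c['image'],'b'))
c=cam('wrist7.png',s)
i=c['image'];cv2.imwrite('pics/zw7.png',cv2.resize(i[180:420,160:400][...,::-1],None,fx=2.5,fy=2.5,interpolation=cv2.INTER_CUBIC))"
```

```text
time_s: 9.12
eef_pos: [599.9, 64.3, 181.5]
ee_rot: [0.424, 0.569, 0.421, -0.565]
force: [15.7, -2.6, -6.7]
grip_width: -0.001
t 9.12 bal [-25.  120.4 181.5] F [15.8  1.9 -6.7] grip -0.0
tool axes in balance:
 [[ 0.007  0.001 -1.   ]
 [ 1.    -0.001  0.007]
 [-0.001 -1.    -0.001]]
time_s: 10.5
eef_pos: [632.7, -195.2, 259.2]
ee_rot: [0.423, 0.567, 0.423, -0.567]
force: [-0.1, 0.6, 0.3]
grip_width: -0.001
t 10.5 bal [  80.5 -119.   259.2] F [-0.3  0.6  0.3] grip -0.0
tool axes in balance:
 [[-0.  0. -1.]
 [ 1.  0. -0.]
 [ 0. -1. -0.]]
[([215, 170, 31, 17, 168], [230.1, 179.2]), ([158, 194, 16, 14, 92], [164.8, 200.8]), ([274, 195, 16, 15, 144], [281.3, 202.9])]
[([0, 0, 40, 94, 2376], [13.8, 49.8]), ([203, 205, 26, 53, 1178], [215.5, 230.4])]
```

View pics/wrist7.png

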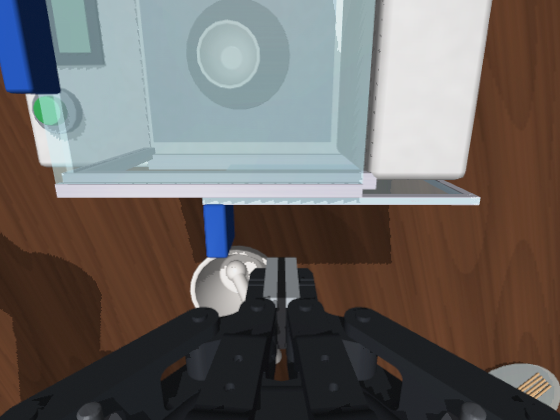

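View pics/scene7.png

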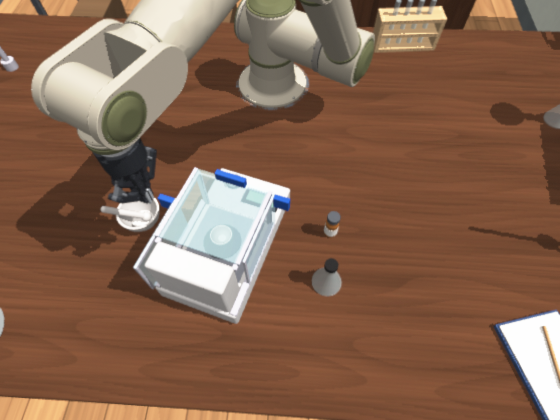

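```bash
python3 -c "
from h import *
s=pickle.load(open('s7.pkl','rb'));c=cam('wrist7.png',s)
Ri=Rn.from_euler('z',-P[2])
for u in [(204,205),(206,256),(226,256)]: print(u,Ri.apply(atz(c,u,198)-[P[0],P[1],0]).round(1))
"
```

```text
(204, 205) [  33.4 -100.5  198. ]
(206, 256) [  32.3 -134.5  198. ]
(226, 256) [  45.1 -134.4  198. ]
```

```bash
python3 -m jog '[[[0.03,0,0,0,0,0],[0.03,0,0,0,0,0],[0.017,0,0,0,0,0],[0,-0.01,0,0,0,0],[0,-0.01,0,0,0,0],[0,-0.01,0,0,0,0],[0,-0.01,0,0,0,0],[0,-0.01,0,0,0,0],[0,-0.01,0,0,0,0],[0,-0.01,0,0,0,0],[0,-0.01,0,0,0,0],[0,0,0,0,0,0]]]'
python3 -c "
from h import *
s,b=state();snap('side','side8.png')"
python3 -m jog '[[[0,-0.008,0,0,0,0],[0,-0.006,0,0,0,0],[0,-0.003,0,0,0,0],[0,-0.003,0,0,0,0],[0,-0.002,0,0,0,0],[0,0,0,0,0,0]]]'
python3 -c "
from h import *
s,b=state()"
```

```text
time_s: 12.1
eef_pos: [555.3, -172.9, 182.4]
ee_rot: [-0.423, -0.567, -0.423, 0.567]
force: [0.6, -0.7, 0.6]
grip_width: -0.001
t 12.1 bal [-1.000e-01 -1.197e+02  1.824e+02] F [ 0.8 -0.5  0.6] grip -0.0
tool axes in balance:
 [[-0.001 -0.    -1.   ]
 [ 1.     0.    -0.001]
 [ 0.    -1.     0.   ]]
time_s: 12.9
eef_pos: [534.7, -166.6, 182.3]
ee_rot: [-0.423, -0.567, -0.423, 0.567]
force: [-0.2, -0.2, -0.4]
grip_width: -0.002
t 12.9 bal [ -21.6 -119.5  182.3] F [-0.2 -0.2 -0.4] grip -0.0
tool axes in balance:
 [[-0.  0. -1.]
 [ 1.  0. -0.]
 [ 0. -1. -0.]]
```

View pics/side8.png

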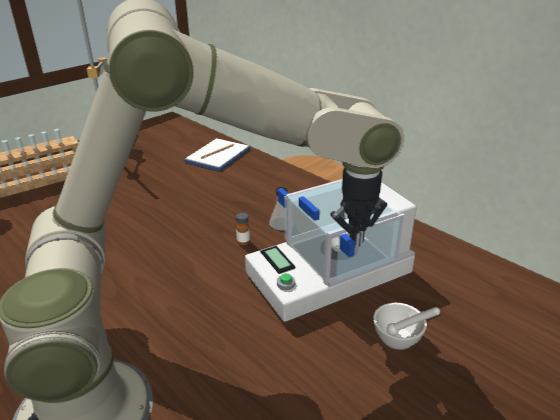

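```bash
python3 -m jog '[[[0,-0.002,0,0,0,0],[0,-0.002,0,0,0,0],[0,-0.001,0,0,0,0],[0,0,0,0,0,0]]]'
python3 -c "
from h import *
s,b=state()"
python3 -m jog '[[[0,-0.002,0,0,0,0],[0,0,0,0,0,0]]]'
python3 -c "
from h import *
s,b=state()"
```

```text
time_s: 13.4
eef_pos: [531.8, -165.7, 182.4]
ee_rot: [0.424, 0.568, 0.421, -0.566]
force: [12.0, -3.5, -5.0]
grip_width: 0.0
t 13.4 bal [ -24.7 -119.5  182.4] F [12.5  0.  -5. ] grip 0.0
tool axes in balance:
 [[ 0.005  0.    -1.   ]
 [ 1.    -0.     0.005]
 [-0.    -1.    -0.   ]]
time_s: 13.65
eef_pos: [531.5, -165.7, 182.5]
ee_rot: [0.426, 0.569, 0.42, -0.565]
force: [24.0, -5.1, -11.1]
grip_width: -0.0
t 13.65 bal [ -25.  -119.5  182.5] F [ 24.5   1.9 -11.1] grip -0.0
tool axes in balance:
 [[ 0.011  0.    -1.   ]
 [ 1.    -0.     0.011]
 [-0.    -1.    -0.   ]]
```

```bash
python3 -m jog '[[[0,0.015,0,0,0,0],[-0.03,0.018,0,0,0,0],[-0.035,0,0,0,0,0],[-0.02,-0.02,0,0,0,0],[0,-0.03,-0.02,0,0,0],[0,-0.03,-0.02,0,0,0],[0,-0.03,-0.02,0,0,0],[0,-0.02,-0.015,0,0,0],[0,0,0,0,0,0],[0,0,0,0,0,0]]]'
python3 -c "
from h import *
s,b=state();pickle.dump(s,open('s9.pkl','wb'));c=snap('scene','scene9.png');print(blobs(c['image'],'b'));c=snap('side','side9.png');print(blobs(c['image'],'b'));snap('wrist','wrist9.png');c=cam('wrist9.png',s);print(blobs(c['image'],'b'))
Ri=Rn.from_euler('z',-P[2])
for st,u in blobs(c['image'],'g'): print(st,u,Ri.apply(atz(c,u,87)-[P[0],P[1],0]).round(1))"
python3 -c "
from fit import *
for n in('scene','side'):
  for t in tabs: print(n,hullc(C[n],B(P,box(t[1],t[2]))))"
```

```text
time_s: 14.9
eef_pos: [456.9, -65.7, 267.3]
ee_rot: [0.423, 0.567, 0.423, -0.567]
force: [-0.4, 0.1, -0.2]
grip_width: 0.003
t 14.9 bal [-125.   -45.   267.3] F [-0.4 -0.  -0.2] grip 0.0
tool axes in balance:
 [[ 0. -0. -1.]
 [ 1. -0.  0.]
 [-0. -1.  0.]]
[([140, 2, 16, 17, 209], [148.1, 10.6]), ([177, 165, 15, 13, 86], [182.9, 171.4]), ([215, 170, 31, 17, 162], [230.1, 179.3]), ([274, 197, 16, 13, 131], [281.6, 203.5])]
[([299, 197, 20, 23, 248], [308.6, 207.9]), ([331, 237, 14, 23, 238], [337.4, 247.9])]
[([400, 100, 52, 129, 4662], [424.9, 161.5]), ([371, 282, 34, 43, 585], [387.5, 307.2])]
[267, 175, 25, 26, 512] [278.7, 187.7] [-127.3  -44.4   87. ]
scene [281.07622633 203.5456256 ]
scene [185.1706634  173.57600463]
scene [230.30372954 179.53025105]
side [283.64090394 197.55953714]
side [337.8868473  248.27898031]
side [309.22908971 208.19019153]
```

View pics/wrist9.png

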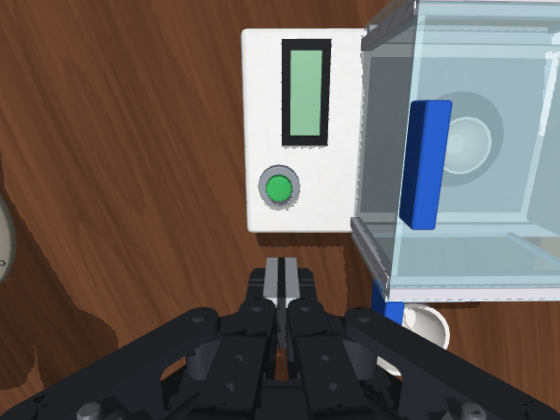

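View pics/scene9.png

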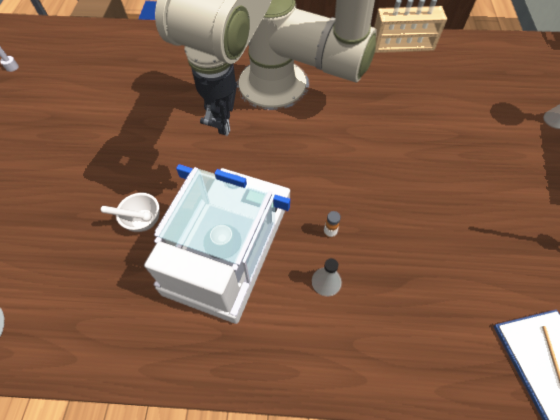

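```bash
python3 -m jog '[[[0.03,-0.001,0,0,0,0],[0.04,0,0,0,0,0],[0.04,0,0,0,0,0],[0.03,0,0,0,0,0],[0.015,0,0,0,0,0],[0.008,0,0,0,0,0],[0,0,0,0,0,0]]]'
python3 -c "
from h import *
s,b=state();snap('side','side10.png')"
python3 -m jog '[[[0.003,0,0,0,0,0],[0.003,0,0,0,0,0],[0.002,0,0,0,0,0],[0.002,0,0,0,0,0],[0,0,0,0,0,0]]]'
python3 -c "
from h import *
s,b=state()"
```

```text
time_s: 15.92
eef_pos: [455.7, -65.1, 104.1]
ee_rot: [-0.423, -0.567, -0.423, 0.567]
force: [1.4, -0.8, -0.4]
grip_width: -0.0
t 15.93 bal [-126.3  -44.8  104.1] F [ 1.5 -0.4 -0.4] grip -0.0
tool axes in balance:
 [[-0.  0. -1.]
 [ 1. -0. -0.]
 [-0. -1. -0.]]
time_s: 16.6
eef_pos: [455.7, -64.9, 94.3]
ee_rot: [0.423, 0.567, 0.423, -0.567]
force: [-0.9, 0.3, 2.1]
grip_width: -0.0
t 16.6 bal [-126.4  -44.6   94.3] F [-0.9  0.   2.1] grip -0.0
tool axes in balance:
 [[ 0. -0. -1.]
 [ 1.  0.  0.]
 [ 0. -1.  0.]]
```

View pics/side10.png

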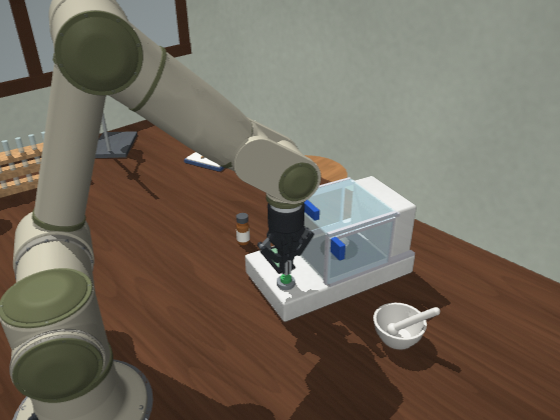

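Contact (2.1 N). Press on.

```bash
python3 -m jog '[[[0.002,0,0,0,0,0],[0.002,0,0,0,0,0],[0.001,0,0,0,0,0],[0,0,0,0,0,0]]]'
python3 -c "
from h import *
s,b=state()"
python3 -m jog '[[[0.001,0,0,0,0,0],[0.001,0,0,0,0,0],[0.001,0,0,0,0,0],[0,0,0,0,0,0],[0,0,0,0,0,0]]]'
python3 -c "
from h import *
s,b=state()"
```

```text
time_s: 17.1
eef_pos: [455.7, -65.0, 89.4]
ee_rot: [0.423, 0.567, 0.423, -0.567]
force: [-0.6, 1.1, 4.8]
grip_width: -0.002
t 17.1 bal [-126.4  -44.6   89.4] F [-0.9  0.9  4.8] grip -0.0
tool axes in balance:
 [[ 0.  0. -1.]
 [ 1.  0.  0.]
 [ 0. -1. -0.]]
time_s: 17.73
eef_pos: [455.9, -65.0, 88.5]
ee_rot: [0.423, 0.567, 0.422, -0.567]
force: [-11.3, 3.2, 33.0]
grip_width: -0.005
t 17.73 bal [-126.2  -44.6   88.5] F [-11.7  -0.2  33. ] grip -0.01
tool axes in balance:
 [[ 0.001 -0.    -1.   ]
 [ 1.     0.001  0.001]
 [ 0.001 -1.     0.   ]]
```

Bottomed out (33 N, 6 mm travel). Release and retreat straight up.

```bash
python3 -m jog '[[[-0.01,0,0,0,0,0],[-0.02,0,0,0,0,0],[-0.04,0,0,0,0,0],[-0.04,0,0,0,0,0],[-0.04,0,0,0,0,0],[-0.03,-0.01,0,0,0,0],[0,0,0,0,0,0],[0,0,0,0,0,0],[0,0,0,0,0,0]]]'
python3 -c "
from h import *
s,b=state();
for n in('scene','side','wrist'):
  c=snap(n,n+'11.png');print(blobs(c['image'],'b'))
a=[cv2.imread('pics/%s11.png'%n) for n in('scene','side')]
cv2.imwrite('pics/c11.png',np.hstack([a[0][140:340,80:360],a[1][140:340,180:460]]))
for n in('scene','side'):
  d=cv2.absdiff(cv2.imread('pics/%s0.png'%n),cv2.imread('pics/%s11.png'%n)).max(2); print(n,d.max())"
```

```text
time_s: 18.85
eef_pos: [445.8, -62.0, 265.1]
ee_rot: [-0.422, -0.566, -0.423, 0.567]
force: [0.3, -0.1, -0.1]
grip_width: -0.001
t 18.85 bal [-136.7  -44.6  265.1] F [ 0.3  0.  -0.1] grip -0.0
tool axes in balance:
 [[-0.002  0.    -1.   ]
 [ 1.     0.    -0.002]
 [ 0.    -1.    -0.   ]]
[([139, 2, 20, 17, 280], [150.1, 10.6]), ([177, 165, 13, 13, 76], [182.2, 172.1]), ([215, 170, 31, 17, 162], [230.2, 179.3]), ([274, 195, 16, 15, 133], [281.5, 203.2])]
[([299, 197, 20, 23, 246], [308.6, 207.8]), ([331, 237, 14, 23, 236], [337.5, 248.0])]
[([419, 101, 58, 131, 4990], [447.1, 163.8]), ([385, 282, 37, 52, 849], [403.0, 311.9])]
scene 231
side 193
```

View pics/c11.png

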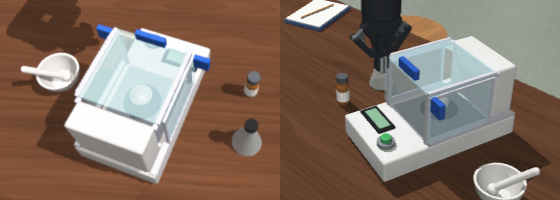

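View pics/wrist11.png

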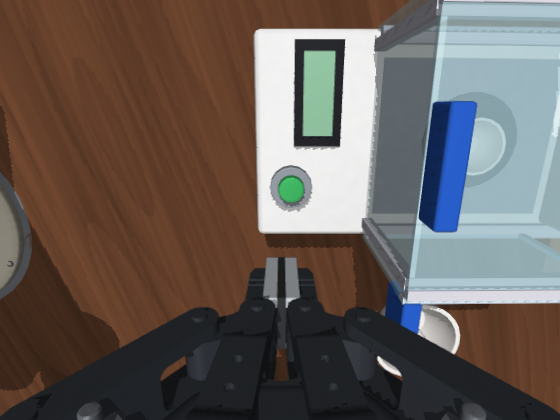

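```bash
python3 -c "
from h import *
print(workorder.finish_job())"
```

```text
the job is handed in; nothing more can be done
None
```

The lid, left door and right door are pushed shut, and the tare key was then pressed and released. I handed the job in at about 19 s of the 58 s allowed; it reports no verdict.

**Doors and lid:** I pushed each one by the rear face of its blue tab with closed fingertips, at about 0.08 m/s and slower near the end. Each stopped firmly at the same tool position, 25 mm ahead of the balance origin, with 16 to 42 N on the tool. In the last pictures the visible tabs lie within about 1 pixel of where the model puts them shut. The exceptions were views where a tab was partly hidden:
- The right tab in the scene camera was off by about 3 pixels, but it agreed in the side camera.
- The left tab could not be seen in the side camera.

**Tare key:** Finger contact showed 2 N, then the key bottomed out after about 6 mm of travel at 33 N. All three were shut by then. After release, the wrist picture shows it up again.

**Loose items:** In the last pictures the dish is on the pan, and the flask, vial and mortar stand upright where they were. I checked their positions by eye only, not by measurement. The arm finished about 170 mm above the console with no contact force on the tool.

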